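Hold the blue egg over the book plate with tongs

ROBOT

A 6-joint arm with a two-finger parallel gripper is mounted at the origin on the work surface. World frame = base frame: x ahead of the robot, y to its left, z up, the work surface at z = 0. Lengths are in m, angles in degrees, forces in N, time in s.
With the tool pointing down it reaches from about 0.25 to 0.725 m from the base axis. Payload 9.7 kg.
Tool frame: the origin (TCP) lies at the very end of the fingers, on their centre line; the grasp point (between the pads) lies 19 mm behind it; z points along the fingers, y is the direction in which the jaws open and shut (so a half turn about z gives the same grasp; the last joint's range is limited). The gripper opens to 85 mm and grips with 20 to 120 N. Pads are 22 mm wide; open, the fingers measure 114 mm over their backs; the gripper's body (76 mm by 85 mm) begins 54 mm behind the grasp point. The pads swing forward as they close: fully open they stand 13 mm farther back than shut.
Start: joints at [73.74, 4.979, 10.078, 95.1, 0, 90], TCP at [0.154, 0.528, 0.231] pointing down, gripper open.
Joint ranges: [-179.16, 179.16], [-48.56, 103.87], [-65.8, 70.77], [-126.05, 130.52], [-82.76, 87.17], [-180, 180]. Speed limits (degrees/s): [127.2, 127.2, 147.25, 180, 180, 180].

INTERFACE

Orientations are given as [roll, pitch, yaw] about the fixed x, y, z axes, in that order (R = Rz(yaw) Ry(pitch) Rx(roll)).
In Python, from workcell import bot gives the robot as it stands.
- The arm moves only by the shell command python3 -m pendant 'ROWS' [FORCE]. ROWS is JSON, a list that holds one entry, the list of rows, each a list of 7 numbers: the shift along the tool's x, y, z in cm, then the turn, a rotation vector about the tool's x, y, z in rad, then the opening in per cent of the stroke, from 0 (shut) to 100 (fully open). In form: [[[dx, dy, dz, ax, ay, az, gripper], ...]]. A call has 1 to 5 rows; each row shifts and turns the pose as measured when the row begins, along the tool's axes as they then stand; what a row does not reach is not made up. A row lasts 1/12 s, in which the tool goes at most 41.7 mm and 7.16 degrees, less where a joint would pass 70% of its speed; a pose out of reach is approached as far as the arm can. A call with a gripper value outside its range is refused whole. The fingers move at their own pace and stop on an object; FORCE is the grip in N (left out, the last holds). Time passes only in rows, so rows that do not move let the fingers close. It gives the time, the measured TCP pose, the force and the opening at its end, in the units of the state.
- bot.get_obs(): the state, without advancing time (a new reading comes with each control period).
- bot.camera(name): name is "scene" or "top"; returns the picture (384x512x3 uint8, red, green, blue); there is no depth.
- bot.get_calibration(name): a dict with "intrinsics" (3x3 intrinsics, pixels), "pose" (4x4, takes a point from camera to world coordinates). Camera axes: x right, y down, z forward; pixel columns grow to the right and rows downward; lengths in m; the calibration is good to about 2 mm. A picture is of the moment at which its call begins. get_calibration takes no time and is no camera call.
- bot.job_done(): hands the job in, once; it reports no verdict.
Trained networks look in the newest picture that a camera, given by its name, has taken for a name from the list of things; names that differ only in an ending like _2 or _b are one class to them, and where a whole thing is asked for, a point or a joint stands for the part that bears it (a point fixed in the world has none). Each returns a list of dicts, best first, with "confidence" (0 to 1); they miss things now and then, are a little off and sometimes report something else, mostly with a low value. They report only what shows in the picture. A call takes as long as a camera call. They do not tell look-alikes from the thing itself.
- bot.masks_of(camera, thing): "pixels" (384x512 bool, what is visible of it) and "extent" ([left, top, right, bottom] in pixels, round what is visible of it).
- bot.mark_of(camera, thing): "uv" ([column, row] in pixels: a listed point, or the origin of a listed thing).
The state is a dict: "time": time; "q": joint angles; "qd": joint speeds; "joint_efforts": joint torques, N m; "ee_pos": TCP position; "tcp_rot": TCP orientation; "wrist_force": force on the tool from outside, world axes, zero at the start; "torque": the same for the moment, N m; "opening": finger opening in m.
Only numpy, scipy, OpenCV 4.12 (cv2) and the standard library are available. Lean on these libraries where they do the work, as an engineer would, in place of code of your own. Each camera call takes 0.05 s, during which the arm holds its last target. There are 200 camera calls.

TASK

Pick up the tongs, take the blue egg off its brass stand with them, and hold it still about 10 cm above the middle of the colour plate in the open bird book, so that it can be compared with the pictures; finish while still holding it there. Squeeze gently so as not to crush the egg, do not touch it with the fingers or drop it, and leave the cream and brown eggs and the hand lens as they are.

Things in the scene. Friction and masses are not known exactly. Their poses are not given: they have to be found in the camera images.
- tongs_grip (a point): Grip point of the spring tongs: midway between the black sleeves of the two arms, 12 mm above the desk. x points along the tongs to the red tips, y to the left arm, z up. Steel tongs, 220 mm long, 24 mm high lying on their side, 90 g, balanced within 10 mm of here. Sleeves centred here; width over them 57 mm at rest, 36 mm closed on an egg. Finger stops 26 to 31 mm ahead and behind stand 3 mm proud (67 mm over the front ones).
- tongs_left (a joint): Flexing of the left arm about the bend of the tongs, 90 mm behind the grip point, in rad: 0 open at rest (the arm stands 10 degrees off the x axis), about 0.11 when closed on an egg, 0.19 fully shut. Springs open when let go. Each sleeve pushes back with 2 N at first, 4 to 5 N at 50 mm over the sleeves, 6 to 7 N at 45 mm, 10 N on an egg; a little under half of any further grip force reaches the egg.
- tongs_right (a joint): The same for the right arm. A grip across the tongs' y axis at the sleeves moves both arms; every millimetre taken off the width over the sleeves takes about 2.1 mm off the gap between the tips.
- tongs_tips (a point): Point midway between the two red cupped tips of the tongs, half-way up, 98 mm ahead of the grip point along its x axis. Each tip is 38 mm long along the tongs and 24 mm high. Clear gap between the tips: 77 mm at rest, 63 mm with the sleeves squeezed to 50 mm, 53 mm at 45 mm; a squeeze to 45 to 50 mm carries the empty tongs.
- blue_egg_mid (a point): Centre of the widest part of the blue-green speckled egg, standing blunt end down, loose, on a three-pronged brass stand. Egg: 36 mm in diameter here, 50 mm long (21 mm below this point, 29 mm above), 28 to 53 g. At the start this point is 30 mm above the desk. The stand is loose too: a disc 38 mm across and 5 mm thick, prongs 16 mm high, 120 g. The shell breaks at 30 N from each tip: a grip of about 75 N at the sleeves.
- cream_egg_mid (a point): The same point of the cream egg, of the same size on a like stand: a bystander. The three eggs stand side by side, 85 mm or more apart, in any order.
- brown_egg_mid (a point): The same point of the brown egg, of the same size on a like stand: a bystander.
- plate (a point): Middle of the colour plate in the open book, on the page, 24 mm above the desk. The plate is the left page as seen from the robot, with six painted eggs. x points to the top of the page (away from the robot), y to the left, z up. The page is 212 mm (x) by 150 mm (y), the whole book 225 mm by 325 mm; it does not move.
- lens_mid (a point): Centre of the lens of a brass hand lens, 52 mm across and 10 mm thick, with a dark wooden handle 85 mm long on its -x side, lying on the desk: a bystander.
Not all that is in view belongs to the job. What is shaped like the part that bears tongs_grip but green is not meant. Of the things like the part that bears blue_egg_mid, leave any that is orange; of the rest the larger one is meant.

How it is judged (in metres and radians):
On the way, in this order (a step that is already met when the one before it is completed fails the run):
1. the tongs are held up off the desk in the fingers while the blue egg is still on its stand (height (world z) of tongs_grip above 0.02 m and contact force between the fingers and tongs above 0.5 N and distance of blue_egg_mid from where it was at the start of the episode below 0.015 m), for 0.1 s.
2. the blue egg is lifted clear of its stand in the tongs (height (world z) of blue_egg_mid above 0.055 m and contact force between the fingers and tongs above 0.5 N and contact force between tongs and blue_egg above 0.3 N and contact force between each of the arm, the fingers and blue_egg below 0.1 N), for 0.2 s.
At the end, for the whole second after the job is handed in: The fingers hold the tongs and the tongs hold the blue egg (fingers and arm not touching it), still, with the middle of the egg within 50 mm sideways of the middle of the plate and 60 to 160 mm above the page; nothing rests on the book (contact force between the fingers and tongs above 0.5 N and contact force between tongs and blue_egg above 0.3 N and contact force between each of the arm, the fingers and blue_egg below 0.1 N and horizontal distance between blue_egg_mid and plate below 0.05 m and height (world z) of blue_egg_mid between 0.084 and 0.184 m and linear speed of blue_egg below 0.03 m/s and contact force between each of tongs, blue_egg and book below 0.1 N); the arm keeps its last pose, push and grip.
It fails at once if the fingers or arm touch the blue egg (contact force between any of the fingers, the arm and blue_egg above 0.5 N).
It fails at once if the blue egg is crushed: over 60 N in all from the tongs (contact force between tongs and blue_egg above 60 N).
It fails at once if the blue egg falls to the desk (height (world z) of blue_egg_mid below 0.024 m).
It fails at once if another egg or the hand lens is disturbed (distance of any of cream_egg_mid, brown_egg_mid, lens_mid from where it was at the start of the episode above 0.02 m).
It also fails if it takes over 48 s, if anything falls off the work surface, if the arm or the gripper's body presses on something with over 40 N, if the wrist force passes 120 N, or if a joint passes its speed limit or range.

## Working session

There is one attempt and no reset: what is moved stays moved. The work goes in short steps, Python scripts to look and compute and a shell command to move; the robot and the scene stay as the last step left them, time stands still between calls to the robot, and variables do not carry over. Pictures are saved under pics/ and viewed, about 8 in all and at most 12, crops included, and the job is handed in when it is done.

```bash
ls; mkdir -p pics
cat > h.py <<'E'
import numpy as np, cv2
from workcell import bot
def save(n,im): cv2.imwrite(f'pics/{n}.png',cv2.cvtColor(im,cv2.COLOR_RGB2BGR))
def ray(cam,uv):
    c=bot.get_calibration(cam);K=np.array(c['intrinsics']);P=np.array(c['pose'])
    return P[:3,3],P[:3,:3]@np.linalg.solve(K,[uv[0],uv[1],1])
def onz(cam,uv,z):
    o,d=ray(cam,uv);return o+d*(z-o[2])/d[2]
def proj(cam,p):
    c=bot.get_calibration(cam);K=np.array(c['intrinsics']);P=np.array(c['pose'])
    q=K@(P[:3,:3].T@(np.array(p)-P[:3,3]));return q[:2]/q[2]
E
python3 - <<'E'
from h import *
a=bot.camera('top');b=bot.camera('scene')
save('top0',a);save('scene0',b)
Z=dict(tongs_grip=.012,tongs_tips=.012,blue_egg_mid=.03,cream_egg_mid=.03,brown_egg_mid=.03,plate=.024,lens_mid=.005)
for n,z in Z.items():
  for c in('top','scene'):
    for m in bot.mark_of(c,n): print(n,c,np.round(m['uv'],1),round(m['confidence'],2),np.round(onz(c,m['uv'],z),3))
print(bot.get_obs())
E
```

```text
pics
tongs_grip top [275.2 204.5] 0.85 [ 0.522 -0.061  0.012]
tongs_grip top [204.4 107. ] 0.64 [0.768 0.119 0.012]
tongs_grip scene [233.2 182.5] 0.78 [ 0.511 -0.062  0.012]
tongs_grip scene [238.5 284.8] 0.75 [0.772 0.119 0.012]
tongs_tips top [184.6  76.1] 0.88 [0.85  0.173 0.012]
tongs_tips scene [217.1 213.1] 0.66 [ 0.626 -0.035  0.012]
blue_egg_mid top [144.3 167.7] 0.53 [0.604 0.257 0.03 ]
blue_egg_mid top [ 99.8 130.7] 0.53 [0.695 0.371 0.03 ]
blue_egg_mid top [119.2 155.2] 0.39 [0.634 0.319 0.03 ]
blue_egg_mid scene [368.5 311.5] 0.69 [0.71  0.367 0.03 ]
blue_egg_mid scene [356.  278.4] 0.65 [0.651 0.321 0.03 ]
blue_egg_mid scene [332.1 247.1] 0.56 [0.599 0.249 0.03 ]
cream_egg_mid top [101.3 184.1] 0.54 [0.562 0.357 0.03 ]
cream_egg_mid scene [387.5 255.5] 0.72 [0.562 0.359 0.03 ]
brown_egg_mid top [209.1 167.7] 0.67 [0.607 0.101 0.03 ]
brown_egg_mid scene [271.  221.2] 0.78 [0.599 0.098 0.03 ]
plate top [375.4 202.7] 0.93 [ 0.528 -0.303  0.024]
plate scene [156.1 153.6] 0.82 [ 0.527 -0.31   0.024]
lens_mid top [281.2 125.6] 0.58 [ 0.725 -0.077  0.005]
lens_mid top [210.7 167.8] 0.33 [0.612 0.099 0.005]
lens_mid scene [179.9 234.2] 0.7 [ 0.72  -0.075  0.005]
{'time': 0.8, 'q': array([ 7.37385318e+01,  4.97737330e+00,  1.00785828e+01,  9.51004288e+01,
       -1.88981972e-03,  9.00010088e+01]), 'qd': array([ 0.01602908,  0.05579233,  0.02470489, -0.09525841,  0.00291672,
       -0.08365488]), 'joint_efforts': array([-3.79838253e-03, -5.20048714e+01,  4.64837122e+01,  1.25503906e-03,
       -8.50253082e-05, -5.05203559e-06]), 'ee_pos': array([0.15401786, 0.52798436, 0.2313021 ]), 'tcp_rot': array([1.79999219e+02, 1.88980597e-03, 1.63737523e+02]), 'wrist_force': array([ 0.01492492, -0.13389234, -0.04619691]), 'torque': array([-0.02391426, -0.00088846, -0.05493139]), 'opening': 0.08480884612853772}
```

Run:
```python
import cv2,numpy as np
a=cv2.imread('pics/top0.png')[50:275,60:460];b=cv2.imread('pics/scene0.png')
cv2.imwrite('pics/t0c.png',cv2.resize(a,(800,450),interpolation=cv2.INTER_CUBIC))
cv2.imwrite('pics/s0c.png',cv2.resize(b[130:350,120:440],(800,550),interpolation=cv2.INTER_CUBIC))
```

```text
(no output)
```

View pics/t0c.png

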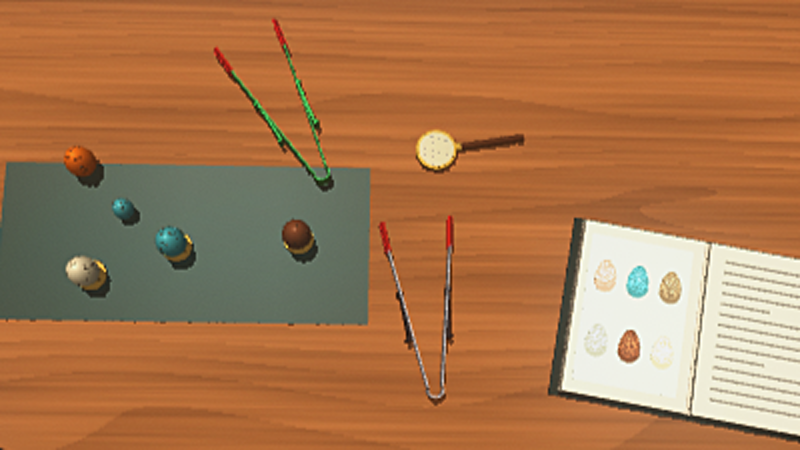

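View pics/s0c.png

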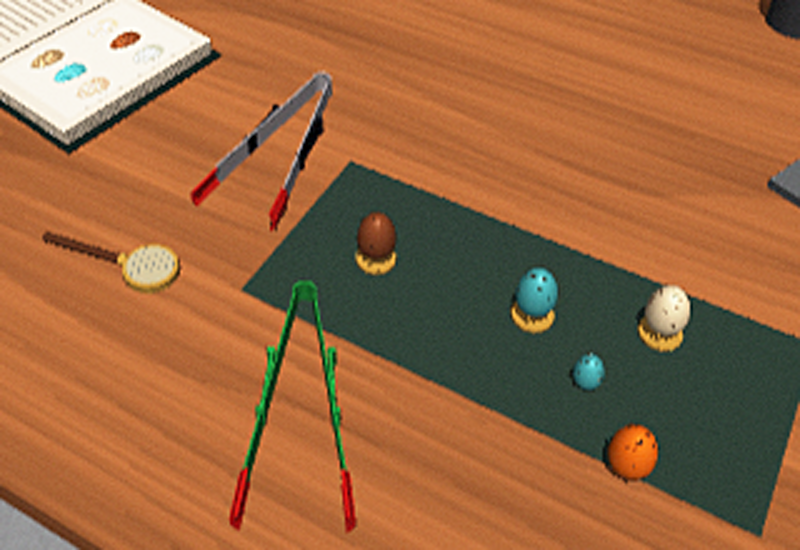

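Blue-egg look-alikes in the top picture are orange (100,131), small blue with no stand (119,155), and the larger blue on a brass stand (144,168). The last fits and shows clearly in the enlarged crops. The steel tongs are at (275,204); the green pair at (204,107) is not meant. Next I measure the tongs' axis.

```bash
python3 - <<'E'
from h import *
for c in('top','scene'):
  a=bot.camera(c)
  for n in ('tongs_grip',):
   for m in bot.masks_of(c,n):
    v,u=np.nonzero(m['pixels'])
    # red part inside mask
    px=a[v,u].astype(int); red=(px[:,0]>110)&(px[:,1]<60)&(px[:,2]<70)
    P=np.array([onz(c,(x,y),.016)[:2] for x,y in zip(u,v)])
    if c=='scene' : pass
    R=P[red]; k,lab,cen=0,0,0
    if len(R)>6:
      _,lab,cen=cv2.kmeans(R.astype(np.float32),2,None,(3,50,1e-5),5,cv2.KMEANS_PP_CENTERS)
    tip=np.mean(cen,0); B=P[np.argsort(np.hypot(*(P-tip).T))[-8:]].mean(0)
    ax=tip-B; h=np.arctan2(ax[1],ax[0])
    print(c,m['confidence'],len(u),red.sum(),'tips',cen,'bend',B,'len',np.hypot(*ax),'heading',np.degrees(h),'grip',B+ax/np.hypot(*ax)*90)
  for n in('tongs_grip','blue_egg_mid'):
    print(c,n,[(np.round(m['uv'],1),round(m['confidence'],2)) for m in bot.mark_of(c,n)])
E
python3 -m pendant '[[[0,0,0,0,0,0.1,100],[0,0,0,0,0,0,100]]]'; python3 -c "
from workcell import bot;print(bot.get_obs())"
```

```text
top 0.87 233 96 tips [[ 0.6093289  -0.00367642]
 [ 0.6179719  -0.08354592]] bend [ 0.45023078 -0.06910618] len 0.16539643813898994 heading 8.867203181522894 grip [89.37457436 13.80392946]
top 0.87 407 63 tips [[0.83282846 0.20362474]
 [0.8729097  0.13404404]] bend [0.67760811 0.07262755] len 0.19993040880687718 heading 28.763910304060413 grip [79.57250407 43.38077218]
time: 1.07
ee_pos: [0.154, 0.528, 0.2313]
tcp_rot: [180.0, -0.0, 157.8]
wrist_force: [-0.4, 0.2, 0.3]
opening: 0.0855
{'time': 1.0667, 'q': array([7.37399754e+01, 4.97962154e+00, 1.00789719e+01, 9.50988206e+01,
       1.99751589e-03, 9.59011757e+01]), 'qd': array([  0.0541287 ,  -0.0389408 ,  -0.09135687,   0.06336646,
        -0.0730417 , -10.33536103]), 'joint_efforts': array([-2.34644154e-03, -5.20047891e+01,  4.64843202e+01,  9.90744447e-04,
        1.01993417e-04,  1.44803390e+00]), 'ee_pos': array([0.15399082, 0.52801017, 0.23128401]), 'tcp_rot': array([ 1.79999678e+02, -2.04139479e-03,  1.57838800e+02]), 'wrist_force': array([-0.35103326,  0.24966908,  0.34037419]), 'torque': array([-0.03753061, -0.05922051,  0.02278896]), 'opening': 0.08547452239945046}Traceback (most recent call last):
  File "<stdin>", line 9, in <module>
  File "h.py", line 8, in onz
    o,d=ray(cam,uv);return o+d*(z-o[2])/d[2]
        ~~~^^^^^^^^
  File "h.py", line 5, in ray
    c=bot.get_calibration(cam);K=np.array(c['intrinsics']);P=np.array(c['pose'])
ValueError: time passes only in moves, steps and waits
```

```bash
sed -i 's/^def ray/from functools import lru_cache\n@lru_cache\ndef cal(cam):\n    c=bot.get_calibration(cam);return np.array(c["intrinsics"]),np.array(c["pose"])\ndef ray/; s/c=bot.get_calibration(cam);K=np.array(c\[.intrinsics.\]);P=np.array(c\[.pose.\])$/K,P=cal(cam)/' h.py
cat > fit.py <<'E'
from h import *
from scipy.optimize import minimize
# tongs model: bend at -90, arms 10deg, tips centred 98; steel/red pixels by top and scene images
def model(x,y,h):
    pts=[]
    for s in(1,-1):
        for t in np.linspace(0,1,30):
            X=-90+t*207; pts.append([X/1000, s*(3+t*38)/1000])
    p=np.array(pts); c,q=np.cos(h),np.sin(h)
    return np.c_[x+c*p[:,0]-q*p[:,1], y+q*p[:,0]+c*p[:,1]]
ims={c:bot.camera(c) for c in('top','scene')}
D={}
g=(0.515,-0.062,np.radians(8))
for c,a in ims.items():
    a=a.astype(int); hsv=cv2.cvtColor(a.astype(np.uint8),cv2.COLOR_RGB2HSV).astype(int)
    m=((hsv[...,1]<70)|((hsv[...,1]>190)&((hsv[...,0]<5)|(hsv[...,0]>172)))|(hsv[...,2]<40))
    roi=np.zeros(m.shape,np.uint8)
    P=model(*g); q=np.array([proj(c,(*p,.012)) for p in P]).astype(np.int32)
    cv2.fillConvexPoly(roi,cv2.convexHull(q),1); roi=cv2.dilate(roi,np.ones((17,17)))
    m&=roi>0; D[c]=m
    print(c,m.sum())
    o=ims[c].copy(); o[m]=(255,0,255); save('m_'+c,o)
def cost(p,cams):
    e=0
    for c in cams:
        dt=cv2.distanceTransform((~D[c]).astype(np.uint8),cv2.DIST_L2,5)
        Q=np.array([proj(c,(*w,.014)) for w in model(*p)])
        e+=np.mean(np.minimum(cv2.remap(dt,Q[:,0].astype(np.float32),Q[:,1].astype(np.float32),1),6)**2)
        v,u=np.nonzero(D[c]); d=np.hypot(u[:,None]-Q[:,0],v[:,None]-Q[:,1]).min(1)
        e+=np.mean(np.minimum(d,6)**2)
    return e
for cams in(['top'],['scene'],['top','scene']):
    r=minimize(cost,g,args=(cams,),method='Nelder-Mead',options=dict(initial_simplex=[g,(g[0]+.01,*g[1:]),(g[0],g[1]+.01,g[2]),(*g[:2],g[2]+.08)]))
    print(cams,np.round(r.x[:2],4),np.degrees(r.x[2]),r.fun)
for c in ims:
    for w in model(*r.x):
        cv2.circle(ims[c],tuple(np.round(proj(c,(*w,.014))).astype(int)),0,(255,255,0),-1)
A=cv2.resize(ims['top'][120:270,200:340],None,fx=2.8,fy=2.8,interpolation=0);B=cv2.resize(ims['scene'][140:240,180:280],A.shape[1::-1],interpolation=0)
save('fit',np.hstack([A,B]))
E
python3 fit.py
```

```text
top 339
scene 658
['top'] [ 0.5038 -0.0565] 6.760711756527143 4.482212179036971
['scene'] [ 0.5058 -0.0575] 6.905055243278922 4.221373920838118
['top', 'scene'] [ 0.5056 -0.0567] 6.790434934754236 8.780572019365342
```

View pics/fit.png

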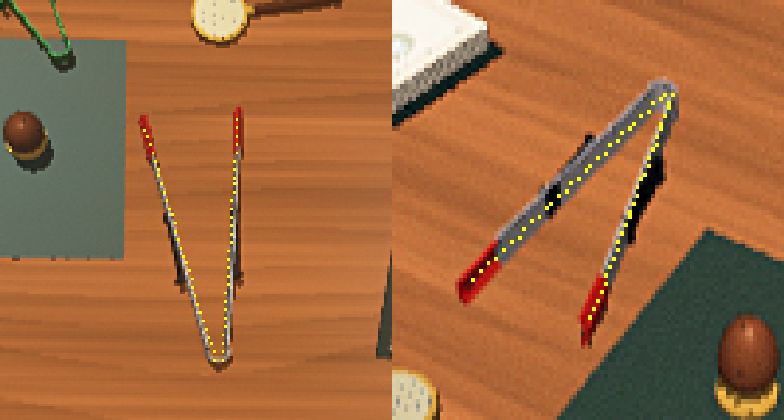

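The fit gives heading 6.8° and agrees in both views. The drawn model ends about 7 mm short of the tips, so I put the grip at about (0.512, -0.056). Now I move above it.

```bash
cat > rem.py <<'E'
import sys,numpy as np
from workcell import bot
from scipy.spatial.transform import Rotation as R
x,y,z,yaw=map(float,sys.argv[1:5])
o=bot.get_obs();r=R.from_euler('xyz',o['tcp_rot'],degrees=True)
T=R.from_euler('xyz',[180,0,yaw],degrees=True)
print('t',o['time'],'pos',np.round(o['ee_pos'],4),'rpy',np.round(o['tcp_rot'],1),'q',np.round(o['q'],0),'F',np.round(o['wrist_force'],1),'op',round(o['opening'],4))
print('shift cm',np.round(100*r.inv().apply(np.array([x,y,z])-o['ee_pos']),2),'turn',np.round((r.inv()*T).as_rotvec(),3))
E
python3 rem.py .512 -.056 .10 186.8
python3 -m pendant '[[[-3.2,-2.4,0,0,0,0,100],[-3.2,-2.4,0,0,0,0,100],[-3.2,-2.4,0,0,0,0,100],[-3.2,-2.4,0,0,0,0,100],[-3.2,-2.4,0,0,0,0,100]]]'
python3 -m pendant '[[[-3.2,-2.4,0,0,0,0,100],[-3.2,-2.4,0,0,0,0,100],[-3.2,-2.4,0,0,0,0,100],[-3.2,-2.4,0,0,0,0,100],[-3.2,-2.4,0,0,0,0,100]]]'
python3 -m pendant '[[[-3.2,-2.4,0,0,0,0,100],[-3.2,-2.4,0,0,0,0,100],[-3.2,-2.4,0,0,0,0,100],[-3.2,-2.4,0,0,0,0,100],[-3.2,-2.4,0,0,0,0,100]]]'
python3 -m pendant '[[[0,0,0,0,0,-0.1,100],[0,0,0,0,0,-0.1,100],[0,0,0,0,0,-0.1,100],[0,0,0,0,0,-0.1,100],[0,0,0,0,0,-0.1,100]]]'
python3 rem.py .512 -.056 .10 186.8
```

```text
t 1.1667 pos [0.154  0.528  0.2313] rpy [-180.    -0.   158.2] q [74.  5. 10. 95.  0. 95.] F [-0.4 -0.4  0.4] op 0.0856
shift cm [-54.9  -40.97  13.13] turn [ 0.    -0.    -0.498]
time: 1.58
ee_pos: [0.2588, 0.3572, 0.2279]
tcp_rot: [-179.8, -0.1, 159.7]
wrist_force: [1.7, 0.4, -0.5]
opening: 0.0858
time: 2.0
ee_pos: [0.3707, 0.1813, 0.229]
tcp_rot: [180.0, 0.1, 160.7]
wrist_force: [1.1, 1.0, 0.2]
opening: 0.0855
time: 2.42
ee_pos: [0.4854, 0.0069, 0.231]
tcp_rot: [179.8, 0.3, 161.6]
wrist_force: [0.6, 0.4, 0.5]
opening: 0.0857
time: 2.83
ee_pos: [0.4891, -0.0024, 0.2292]
tcp_rot: [-179.9, 0.3, -168.6]
wrist_force: [-0.3, 0.8, 1.2]
opening: 0.0851
t 2.8333 pos [ 0.4891 -0.0024  0.2292] rpy [-179.9    0.3 -168.6] q [ -0.  -4.   1.  95.  -0. -12.] F [-0.3  0.8  1.2] op 0.0851
shift cm [-1.12 -5.69 12.93] turn [-0.001  0.005  0.08 ]
```

```bash
python3 -m pendant '[[[-0.4,-1.9,2.5,0,0,0.08,100],[-0.4,-1.9,2.5,0,0,0,100],[-0.3,-1.9,2.5,0,0,0,100],[0,0,3,0,0,0,100],[0,0,2,0,0,0,100]]]'
python3 -m pendant '[[[0,0,0,0,0,0,100],[0,0,0,0,0,0,100]]]'
python3 rem.py .512 -.056 .05 186.8
python3 - <<'E'
from h import *
ims=[bot.camera(c) for c in('top','scene')]
A=cv2.resize(ims[0][120:270,200:340],None,fx=2.8,fy=2.8);B=cv2.resize(ims[1][100:240,160:300],A.shape[1::-1])
save('hover',np.hstack([A,B]))
E
```

```text
time: 3.25
ee_pos: [0.5136, -0.0595, 0.1058]
tcp_rot: [-179.8, 0.9, -172.0]
wrist_force: [0.1, 0.2, -0.1]
opening: 0.085
time: 3.42
ee_pos: [0.5112, -0.0598, 0.1016]
tcp_rot: [-179.9, 0.5, -171.8]
wrist_force: [0.4, -0.2, 0.7]
opening: 0.0853
t 3.4167 pos [ 0.5112 -0.0598  0.1016] rpy [-179.9    0.5 -171.8] q [ -7.  -1. -10.  80.   0. -15.] F [ 0.4 -0.2  0.7] op 0.0853
shift cm [-0.08  0.37  5.16] turn [-0.002  0.01   0.025]
```

View pics/hover.png

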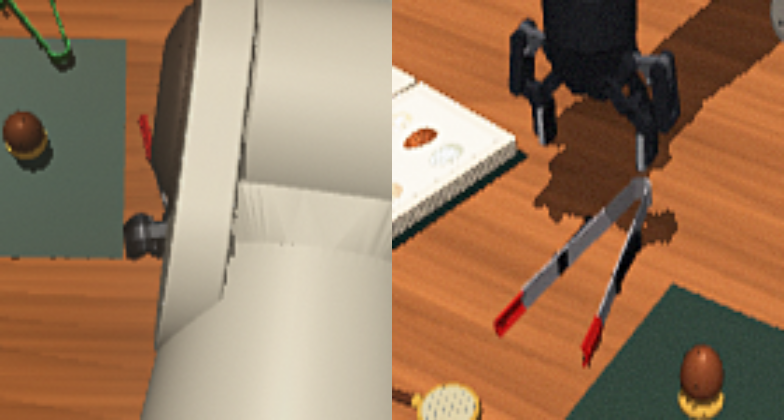

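The scene view shows the open fingers above the tongs and straddling them. I correct 4 mm sideways and descend.

```bash
python3 -m pendant '[[[-0.1,0.4,1.7,0,0.01,0.025,100],[0,0,1.7,0,0,0,100],[0,0,1.7,0,0,0,100],[0,0,0,0,0,0,100]]]'
python3 rem.py .512 -.056 .004 186.8
```

```text
time: 3.85
ee_pos: [0.5172, -0.0549, 0.0587]
tcp_rot: [-179.7, 0.7, -173.1]
wrist_force: [-1.5, -1.0, -0.5]
opening: 0.0853
t 3.85 pos [ 0.5172 -0.0549  0.0587] rpy [-179.7    0.7 -173.1] q [ -6.   0. -14.  75.  -0. -13.] F [-1.5 -1.  -0.5] op 0.0853
shift cm [ 0.6  -0.02  5.46] turn [-0.005  0.013  0.002]
```

```bash
python3 -m pendant '[[[0.3,0,1.5,0,0.01,0,100],[0.2,0,1.3,0,0,0,100],[0.2,0,1.2,0,0,0,100],[0,0,0.6,0,0,0,100],[0,0,0,0,0,0,100]]]'
python3 rem.py .512 -.056 .004 186.8
```

```text
time: 4.27
ee_pos: [0.5132, -0.0557, 0.0149]
tcp_rot: [-179.6, 0.5, -172.9]
wrist_force: [-1.2, 0.5, -0.6]
opening: 0.0854
t 4.2667 pos [ 0.5132 -0.0557  0.0149] rpy [-179.6    0.5 -172.9] q [ -6.   1. -18.  70.  -0. -13.] F [-1.2  0.5 -0.6] op 0.0854
shift cm [ 0.13 -0.01  1.09] turn [-0.006  0.01   0.005]
```

```bash
python3 -m pendant '[[[0.1,0,0.7,0,0.01,0,100],[0,0,0.4,0,0,0,100],[0,0,0,0,0,0,75],[0,0,0,0,0,0,62],[0,0,0,0,0,0,56]]]' 20
python3 -m pendant '[[[0,0,0,0,0,0,56],[0,0,0,0,0,0,56],[0,0,0,0,0,0,56],[0,0,0,0,0,0,56]]]'
python3 rem.py .512 -.056 .004 186.8
python3 - <<'E'
from h import *
ims=[bot.camera(c) for c in('top','scene')]
B=cv2.resize(ims[1][100:240,160:330],(800,600));save('grip',B)
E
```

```text
time: 4.68
ee_pos: [0.5128, -0.0561, 0.0037]
tcp_rot: [-179.6, -0.0, -172.9]
wrist_force: [-0.1, -0.1, 8.1]
opening: 0.0517
time: 5.02
ee_pos: [0.5135, -0.0562, 0.0049]
tcp_rot: [-179.6, 0.1, -172.9]
wrist_force: [-0.3, -0.1, -0.4]
opening: 0.0478
t 5.0167 pos [ 0.5135 -0.0562  0.0049] rpy [-1.796e+02  1.000e-01 -1.729e+02] q [ -6.   2. -18.  70.  -0. -13.] F [-0.3 -0.1 -0.4] op 0.0478
shift cm [0.15 0.04 0.09] turn [-0.007  0.001  0.005]
```

View pics/grip.png

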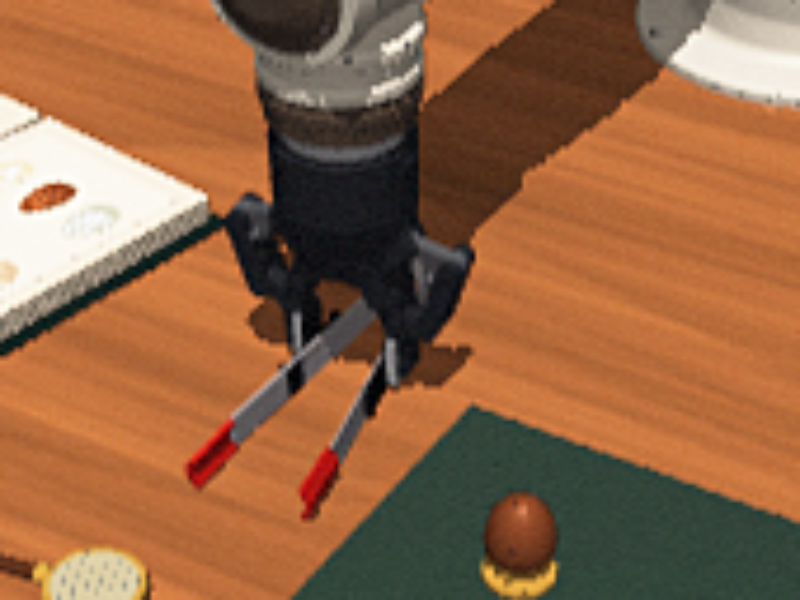

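The pads are on the sleeves, between the stops, and the opening is 47.8 mm. Lift.

```bash
python3 -m pendant '[[[0,0,-1,0,0,0,56],[0,0,-2,0,0,0,56],[0,0,-2.5,0,0,0,56],[0,0,-2.5,0,0,0,56],[0,0,-2.5,0,0,0,56]]]'
python3 -m pendant '[[[0,0,-2,0,0,0,56],[0,0,-1.5,0,0,0,56],[0,0,0,0,0,0,56],[0,0,0,0,0,0,56]]]'
python3 rem.py .509 .219 .15 200
cat > tips.py <<'E'
from h import *
from scipy.optimize import least_squares
# red tips' position at the given tongs height, from both cameras; egg position too
def look(name=None,view=True):
    o=bot.get_obs(); z=o['ee_pos'][2]+.007; h=np.radians(o['tcp_rot'][2]+180); e=o['ee_pos'][:2]
    out={}
    for c in('scene','top'):
        a=bot.camera(c); mk=[np.round(m['uv'],1) for m in bot.mark_of(c,'tongs_tips')]
        g=np.array([*(e+.098*np.array([np.cos(h),np.sin(h)])),z]); out[c]=(a,mk)
        print(c,'tips expected px',np.round(proj(c,g),1),'z',round(z,4),'marks',[(m,np.round(onz(c,m,z)[:2]-e,3)) for m in mk])
        hsv=cv2.cvtColor(a,cv2.COLOR_RGB2HSV).astype(int)
        red=((hsv[...,1]>190)&((hsv[...,0]<5)|(hsv[...,0]>172))&(hsv[...,2]>90)).astype(np.uint8)
        n,_,st,cen=cv2.connectedComponentsWithStats(red)
        for i in range(1,n):
            if st[i,4]>12 and np.hypot(*(cen[i]-proj(c,g)))<60:
                w=onz(c,cen[i],z)[:2]-e
                print('  red',st[i,4],np.round(cen[i],1),'in tongs axes (mm)',np.round(1000*np.array([w@[np.cos(h),np.sin(h)],w@[-np.sin(h),np.cos(h)]]),1))
    return out
if __name__=='__main__': look()
E
python3 tips.py
```

```text
time: 5.53
ee_pos: [0.5091, -0.055, 0.1096]
tcp_rot: [-179.8, -0.6, -172.9]
wrist_force: [0.4, -0.8, -0.5]
opening: 0.048
time: 5.87
ee_pos: [0.5114, -0.055, 0.1549]
tcp_rot: [-179.6, -0.0, -172.9]
wrist_force: [-0.4, -0.2, -1.4]
opening: 0.0479
t 5.8667 pos [ 0.5114 -0.055   0.1549] rpy [-179.6   -0.  -172.9] q [ -6.  -1.  -4.  86.  -0. -13.] F [-0.4 -0.2 -1.4] op 0.0479
shift cm [-3.14 27.22  0.31] turn [-0.006 -0.001 -0.226]
scene tips expected px [213.8 159.2] z 0.1619 marks [(array([210.8, 160.7]), array([0.105, 0.009]))]
  red 76 [199.3 157.4] in tongs axes (mm) [104.7 -32.6]
  red 80 [224.6 162.2] in tongs axes (mm) [98.1 26.5]
top tips expected px [272.2 154.3] z 0.1619 marks [(array([185.7,  74.8]), array([0.27 , 0.199]))]
```

```bash
python3 -m pendant '[[[-0.3,1.5,0,0,0,0,56],[-0.3,2.7,0,0,0,0,56],[-0.3,3,0,0,0,0,56],[-0.3,3,0,0,0,0,56],[-0.3,3,0,0,0,0,56]]]'
python3 -m pendant '[[[-0.3,3,0,0,0,0,56],[-0.3,3,0,0,0,0,56],[-0.3,3,0,0,0,0,56],[-0.3,2.5,0,0,0,0,56],[-0.3,1.5,0,0,0,0,56]]]'
python3 -m pendant '[[[0,0,0,0,0,-0.07,56],[0,0,0,0,0,-0.07,56],[0,0,0,0,0,-0.07,56],[0,0,0,0,0,0,56]]]'
python3 rem.py .509 .219 .15 200
```

```text
time: 6.48
ee_pos: [0.507, 0.0773, 0.1458]
tcp_rot: [-179.6, -0.7, -173.4]
wrist_force: [0.8, 0.0, -0.5]
opening: 0.0479
time: 6.9
ee_pos: [0.5028, 0.2159, 0.138]
tcp_rot: [-179.5, -1.2, -173.4]
wrist_force: [-0.1, -0.5, -1.0]
opening: 0.0481
time: 7.23
ee_pos: [0.4999, 0.2201, 0.1316]
tcp_rot: [-179.8, -1.8, -160.5]
wrist_force: [-0.3, 0.2, -0.5]
opening: 0.0483
t 7.2333 pos [0.4999 0.2201 0.1316] rpy [-179.8   -1.8 -160.5] q [24.  6. -0. 86. -0.  4.] F [-0.3  0.2 -0.5] op 0.0483
shift cm [-0.76 -0.41 -1.86] turn [-0.003 -0.032 -0.008]
```

```bash
python3 -m pendant '[[[-0.4,-0.2,-0.7,0,-0.03,-0.01,56],[-0.3,-0.2,0,0,0,0,56],[0,0,0,0,0,0,56],[0,0,0,0,0,0,56]]]'
python3 rem.py .509 .219 .15 200
cat >> tips.py <<'E'
    for c in('top','scene'):
        for m in bot.masks_of(c,'blue_egg_mid'):
            v,u=np.nonzero(m['pixels']); print(c,'egg mask',len(u),m['extent'],round(m['confidence'],2))
        for m in bot.mark_of(c,'blue_egg_mid'): print(c,'egg mark',np.round(m['uv'],1),round(m['confidence'],2),np.round(onz(c,m['uv'],.03),4))
    a=bot.camera('top');b=bot.camera('scene')
    save('over',np.hstack([cv2.resize(a[90:240,70:220],(400,400)),cv2.resize(b[130:330,260:460],(400,400))]))
E
python3 tips.py
```

```text
time: 7.57
ee_pos: [0.5081, 0.2179, 0.137]
tcp_rot: [-179.8, -0.1, -160.2]
wrist_force: [-0.1, 0.1, -1.5]
opening: 0.0478
t 7.5667 pos [0.5081 0.2179 0.137 ] rpy [-1.798e+02 -1.000e-01 -1.602e+02] q [23.  5. -1. 85. -0.  4.] F [-0.1  0.1 -1.5] op 0.0478
shift cm [-0.12  0.07 -1.3 ] turn [-0.003 -0.002 -0.004]  File "tips.py", line 20
    for c in('top','scene'):
IndentationError: unexpected indent
```

```bash
sed -i 's/^if __name__.*/if __name__=="__main__":\n    look()/' tips.py; python3 tips.py
```

```text
scene tips expected px [340.3 210.4] z 0.144 marks [(array([338.1, 213.5]), array([0.102, 0.033]))]
  red 74 [323.6 209.6] in tongs axes (mm) [101.7 -32.3]
  red 65 [356.7 214.4] in tongs axes (mm) [103.4  31.5]
top tips expected px [133.1 157.9] z 0.144 marks [(array([184. ,  76.7]), array([ 0.278, -0.067])), (array([133. , 153.7]), array([0.101, 0.034]))]
  red 63 [145.8 150.4] in tongs axes (mm) [105.  -30.2]
top egg mask 109 [137.2, 162.3, 149.3, 177.0] 0.44
top egg mask 359 [141.3, 143.0, 163.4, 241.3] 0.27
top egg mark [143.4 166.1] 0.47 [0.6081 0.2594 0.03  ]
top egg mark [121.  154.5] 0.37 [0.636  0.3152 0.03  ]
scene egg mask 350 [360.8, 300.2, 384.5, 324.0] 0.81
scene egg mask 258 [327.5, 237.5, 342.1, 254.7] 0.74
scene egg mask 143 [350.8, 272.9, 363.4, 286.0] 0.67
scene egg mark [333.3 248. ] 0.76 [0.6005 0.2523 0.03  ]
scene egg mark [367.8 309.5] 0.67 [0.7064 0.3641 0.03  ]
scene egg mark [357.2 280.6] 0.62 [0.6546 0.3251 0.03  ]
```

View pics/over.png

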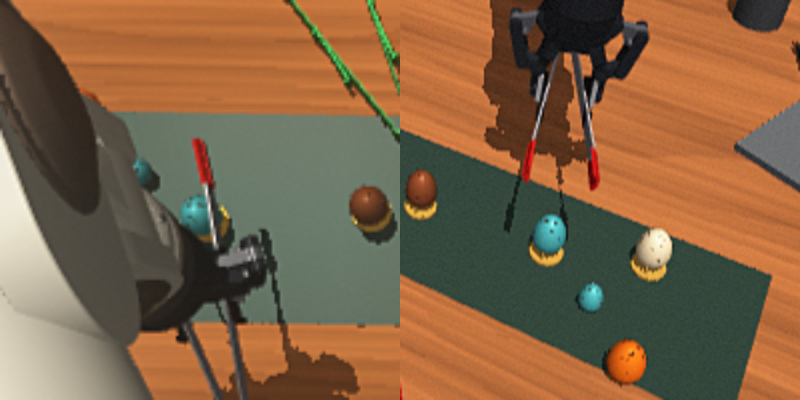

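Nothing looks disturbed. The tips are about 103 mm ahead of the TCP and centred. I refine the egg position from its silhouette in the first pictures, which were unoccluded.

```bash
cat > egg.py <<'E'
from h import *
from scipy.optimize import minimize
t=np.linspace(0,np.pi,25);f=np.linspace(0,2*np.pi,40)
E=np.array([[.018*np.sin(a)*np.cos(b),.018*np.sin(a)*np.sin(b),np.cos(a)*(.029 if a<np.pi/2 else .021)] for a in t for b in f])
def sil(c,p):
    q=np.array([proj(c,w) for w in E+p]);return cv2.convexHull((q*16).astype(np.int32))
for c in('top','scene'):
    a=cv2.cvtColor(cv2.imread(f'pics/{c}0.png'),cv2.COLOR_BGR2HSV)
    m=((a[...,0]>80)&(a[...,0]<105)&(a[...,1]>90)&(a[...,2]>70)).astype(np.uint8)
    n,l,st,cen=cv2.connectedComponentsWithStats(m)
    g=proj(c,(.602,.254,.033)); i=1+np.argmin(np.hypot(*(cen[1:]-g).T))
    hull=cv2.convexHull(cv2.findContours((l==i).astype(np.uint8),0,2)[0][0])
    mk=cv2.fillConvexPoly(np.zeros((384*4,512*4),np.uint8),hull*4+2,1)
    mk=cv2.resize((cv2.fillConvexPoly(np.zeros(m.shape,np.uint8),hull,1)),None,fx=4,fy=4,interpolation=0)
    def cost(p):
        h=(sil(c,np.array([*p,.03]))/4+32).astype(np.int32)
        return (cv2.fillConvexPoly(np.zeros_like(mk),h,1,shift=0) != mk).sum() if 0 else (cv2.fillConvexPoly(np.zeros_like(mk),((sil(c,np.array([*p,.03]))+8)*4),1,shift=4)!=mk).sum()
    g=(.602,.254)
    r=minimize(cost,g,method='Nelder-Mead',options=dict(initial_simplex=[g,(.612,.254),(.602,.264)]))
    print(c,st[i],cen[i],r.x,r.fun,mk.sum())
E
python3 egg.py
```

```text
top [138 163  13  13 125] [144.    169.264] [0.60114724 0.25787563] 927.0 2208
scene [327 237  16  20 247] [334.61538462 246.39271255] [0.59683696 0.25334345] 305.0 4160
```

```bash
python3 -m pendant '[[[0.4,0,1.5,0,0,0,56],[0.3,0,1.8,0,0,0,56],[0.2,0,1.8,0,0,0,56],[0,0,0.9,0,0,0,56],[0,0,0,0,0,0,56]]]'
python3 rem.py .5012 .2188 .025 200; sed -i '/cv2.resize\|a=bot.camera(.top.);b=/d' tips.py; python3 tips.py
```

```text
time: 8.48
ee_pos: [0.5, 0.2154, 0.0759]
tcp_rot: [-179.8, 0.0, -160.1]
wrist_force: [-0.6, -0.1, -0.6]
opening: 0.0476
t 8.4833 pos [0.5    0.2154 0.0759] rpy [-179.8    0.  -160.1] q [23.  4. -8. 78. -0.  4.] F [-0.6 -0.1 -0.6] op 0.0476
shift cm [-0.23  0.3   5.09] turn [-0.003  0.    -0.002]
scene tips expected px [336.5 228.3] z 0.0829 marks [(array([333.3, 231.3]), array([0.103, 0.031])), (array([385.6, 253.4]), array([0.106, 0.141]))]
  red 65 [320.8 227.7] in tongs axes (mm) [102.1 -32.3]
  red 56 [351.9 232.8] in tongs axes (mm) [104.9  31.4]
top tips expected px [141.6 167.9] z 0.0829 marks [(array([182.8,  76.4]), array([ 0.315, -0.051])), (array([142.3, 162. ]), array([0.106, 0.033]))]
  red 52 [153.1 160.2] in tongs axes (mm) [106.7 -29.7]
top egg mask 190 [136.8, 160.2, 153.7, 180.0] 0.74
top egg mark [146.4 168.2] 0.73 [0.603  0.2519 0.03  ]
scene egg mask 251 [325.9, 237.5, 343.5, 256.2] 0.83
scene egg mask 349 [361.2, 299.9, 383.0, 322.4] 0.71
scene egg mark [330.2 245.2] 0.73 [0.5966 0.2435 0.03  ]
scene egg mark [353.4 278.4] 0.7 [0.6534 0.3167 0.03  ]
scene egg mark [371.  311.5] 0.66 [0.7075 0.3706 0.03  ]
```

```bash
python3 -m pendant '[[[-0.2,0.3,1,0,0,0,56],[0,0,1.2,0,0,0,56],[0,0,1.2,0,0,0,56],[0,0,0.8,0,0,0,56],[0,0,0,0,0,0,56]]]'
python3 rem.py .5012 .2188 .025 200
```

```text
time: 9.3
ee_pos: [0.5029, 0.2201, 0.0328]
tcp_rot: [-179.8, 0.3, -160.1]
wrist_force: [0.1, 0.2, -0.1]
opening: 0.0478
t 9.3 pos [0.5029 0.2201 0.0328] rpy [-179.8    0.3 -160.1] q [ 24.   5. -11.  73.  -0.   4.] F [ 0.1  0.2 -0.1] op 0.0478
shift cm [ 0.21 -0.06  0.78] turn [-0.003  0.005 -0.002]
```

```bash
python3 -m pendant '[[[0.2,-0.05,0.6,0,0,0,56],[0,0,0.1,0,0,0,56],[0,0,0,0,0,0,56]]]'
python3 rem.py .5012 .2188 .025 200; python3 tips.py
python3 - <<'E'
from h import *
a=bot.camera('top');b=bot.camera('scene')
save('at',np.hstack([cv2.resize(a[120:210,100:190],(400,400)),cv2.resize(b[190:280,290:380],(400,400))]))
E
```

```text
time: 9.55
ee_pos: [0.5004, 0.2186, 0.024]
tcp_rot: [-179.8, 0.2, -160.1]
wrist_force: [0.4, -0.8, -1.1]
opening: 0.0479
t 9.55 pos [0.5004 0.2186 0.024 ] rpy [-179.8    0.2 -160.1] q [ 24.   5. -12.  72.  -0.   4.] F [ 0.4 -0.8 -1.1] op 0.0479
shift cm [-0.08 -0.01 -0.1 ] turn [-0.003  0.004 -0.002]
scene tips expected px [334.6 245.2] z 0.031 marks [(array([333.5, 248.7]), array([0.102, 0.035]))]
  red 59 [319.4 244.8] in tongs axes (mm) [102.9 -32.4]
  red 55 [349.3 249. ] in tongs axes (mm) [103.   31.3]
top tips expected px [146.  172.3] z 0.031 marks [(array([146.3, 169.3]), array([0.1  , 0.033])), (array([186.,  73.]), array([ 0.349, -0.053])), (array([146.5, 168.1]), array([0.103, 0.033]))]
  red 46 [157.2 165.5] in tongs axes (mm) [105.4 -30.3]
top egg mask 425 [268.2, 115.2, 325.2, 137.7] 0.55
top egg mask 155 [141.2, 159.3, 154.3, 180.4] 0.43
top egg mark [ 96.9 131.3] 0.55 [0.6934 0.3778 0.03  ]
top egg mark [144.4 167.3] 0.44 [0.6052 0.2568 0.03  ]
scene egg mask 255 [324.8, 234.7, 340.2, 255.1] 0.84
scene egg mask 338 [362.4, 300.9, 383.1, 324.3] 0.83
scene egg mask 133 [350.6, 274.0, 361.9, 287.4] 0.71
scene egg mark [333.7 246.4] 0.77 [0.5959 0.2514 0.03  ]
scene egg mark [355.9 278.8] 0.44 [0.6518 0.3214 0.03  ]
```

View pics/at.png

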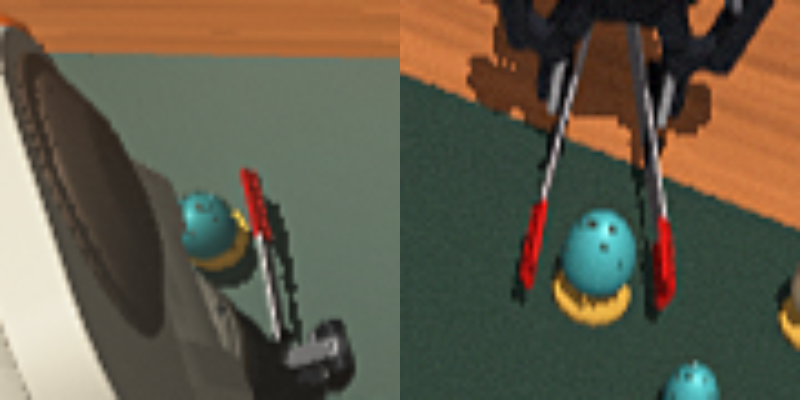

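In both views the tips straddle the egg centrally at its widest height. Squeeze gently.

```bash
python3 -m pendant '[[[0,0,0,0,0,0,52],[0,0,0,0,0,0,48],[0,0,0,0,0,0,45],[0,0,0,0,0,0,43],[0,0,0,0,0,0,41]]]' 24
python3 -m pendant '[[[0,0,0,0,0,0,39],[0,0,0,0,0,0,37],[0,0,0,0,0,0,35],[0,0,0,0,0,0,35]]]'
python3 rem.py .5012 .2188 .025 200
```

```text
time: 10.47
ee_pos: [0.5008, 0.2189, 0.0246]
tcp_rot: [-179.8, 0.3, -160.1]
wrist_force: [-0.3, -0.5, -1.2]
opening: 0.0357
time: 10.8
ee_pos: [0.5008, 0.219, 0.0246]
tcp_rot: [-179.8, 0.3, -160.1]
wrist_force: [0.2, 0.3, -0.7]
opening: 0.036
t 10.8 pos [0.5008 0.219  0.0246] rpy [-179.8    0.3 -160.1] q [ 24.   5. -12.  72.  -0.   4.] F [ 0.2  0.3 -0.7] op 0.036
shift cm [-0.03 -0.03 -0.04] turn [-0.003  0.005 -0.002]
```

Stopped at 36.0 mm, which is closed on the egg as specified. Lift slowly.

```bash
python3 -m pendant '[[[0,0,-0.4,0,0,0,35],[0,0,-0.8,0,0,0,35],[0,0,-1.2,0,0,0,35],[0,0,-1.5,0,0,0,35],[0,0,-1.5,0,0,0,35]]]'
python3 -m pendant '[[[0,0,-1.5,0,0,0,35],[0,0,-1.5,0,0,0,35],[0,0,-1.5,0,0,0,35],[0,0,-1.5,0,0,0,35],[0,0,-1,0,0,0,35]]]'
python3 -m pendant '[[[0,0,-0.5,0,0,0,35],[0,0,0,0,0,0,35]]]'
python3 rem.py .4355 -.2584 .117 149
python3 - <<'E'
from h import *
a=bot.camera('top');b=bot.camera('scene')
save('lift',np.hstack([cv2.resize(a[100:220,90:210],(400,400)),cv2.resize(b[160:280,270:390],(400,400))]))
for c in('top','scene'):
  for n in('plate',): print(c,[(np.round(onz(c,m['uv'],.024),3),round(m['confidence'],2)) for m in bot.mark_of(c,n)])
E
```

```text
time: 11.22
ee_pos: [0.4985, 0.218, 0.0796]
tcp_rot: [-179.8, -0.1, -160.1]
wrist_force: [0.1, -0.1, -1.7]
opening: 0.0354
time: 11.63
ee_pos: [0.4988, 0.2183, 0.1606]
tcp_rot: [-179.8, 0.2, -160.1]
wrist_force: [0.3, 0.0, -2.0]
opening: 0.0359
time: 11.8
ee_pos: [0.4997, 0.2187, 0.1699]
tcp_rot: [-179.8, 0.5, -160.1]
wrist_force: [-0.1, 0.6, -1.1]
opening: 0.0353
t 11.8 pos [0.4997 0.2187 0.1699] rpy [-179.8    0.5 -160.1] q [24.  3.  1. 88. -0.  4.] F [-0.1  0.6 -1.1] op 0.0353
shift cm [ 22.29 -42.68   5.22] turn [0.001 0.009 0.888]
top [(array([ 0.52 , -0.304,  0.024]), 0.57)]
scene [(array([ 0.504, -0.329,  0.024]), 0.7)]
```

View pics/lift.png

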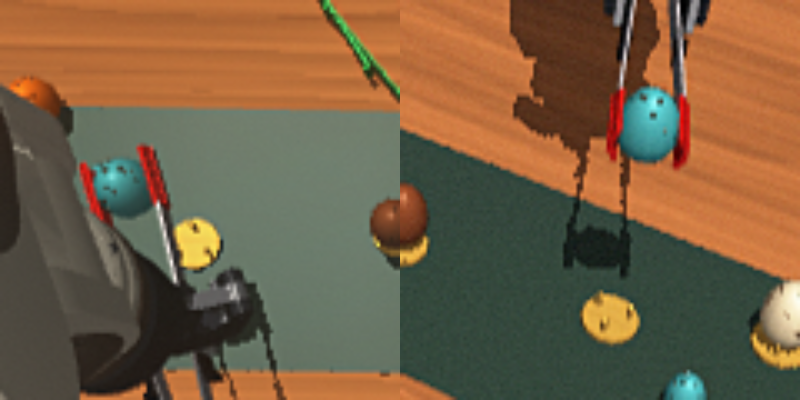

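The egg is held in the tongs, clear of its stand, with the bystanders in place. Now carry it to the plate at about (0.518, -0.308).

```bash
python3 -m pendant '[[[0.4,-0.8,0,0,0,0,35],[0.8,-1.6,0,0,0,0,35],[1.2,-2.3,0,0,0,0,35],[1.3,-2.5,0,0,0,0,35],[1.3,-2.5,0,0,0,0,35]]]'
python3 -m pendant '[[[1.3,-2.5,0,0,0,0,35],[1.3,-2.5,0,0,0,0,35],[1.3,-2.5,0,0,0,0,35],[1.3,-2.5,0,0,0,0,35],[1.3,-2.5,0,0,0,0,35]]]'
python3 -m pendant '[[[1.3,-2.5,0,0,0,0.03,35],[1.3,-2.5,0,0,0,0.06,35],[0.9,-2.5,0,0,0,0.08,35],[0.6,-2.2,0,0,0,0.08,35],[0.4,-1.5,0,0,0,0.08,35]]]'
python3 rem.py .4306 -.2555 .118 149
```

```text
time: 12.42
ee_pos: [0.4823, 0.1084, 0.1617]
tcp_rot: [-179.9, -0.2, -159.7]
wrist_force: [0.0, 0.3, -0.4]
opening: 0.0354
time: 12.83
ee_pos: [0.4594, -0.04, 0.1582]
tcp_rot: [-179.9, -0.5, -159.7]
wrist_force: [-0.4, -0.5, -2.0]
opening: 0.0356
time: 13.25
ee_pos: [0.4387, -0.1697, 0.1552]
tcp_rot: [-179.8, -0.8, -179.3]
wrist_force: [0.3, 0.5, -2.4]
opening: 0.0355
t 13.25 pos [ 0.4387 -0.1697  0.1552] rpy [-179.8   -0.8 -179.3] q [-21.  -6.  -9.  87.  -1. -22.] F [ 0.3  0.5 -2.4] op 0.0355
shift cm [ 0.86 -8.55  3.77] turn [-0.008 -0.013  0.553]
```

```bash
python3 -m pendant '[[[0,-1.9,0.3,0,-0.01,0.08,35],[0,-1.9,0.5,0,0,0.08,35],[-0.2,-1.8,0.5,0,0,0.08,35],[-0.4,-1.4,0.5,0,0,0.08,35],[-0.3,-0.6,0.3,0,0,0.08,35]]]'
python3 -m pendant '[[[0,0,0.3,0,0,0.07,35],[0,0,0.3,0,0,0.04,35],[0,0,0,0,0,0,35],[0,0,0,0,0,0,35]]]'
python3 rem.py .4306 -.2555 .118 149
```

```text
time: 13.67
ee_pos: [0.4324, -0.2542, 0.1306]
tcp_rot: [-179.6, -0.4, 156.3]
wrist_force: [0.6, 1.3, -0.8]
opening: 0.0358
time: 14.0
ee_pos: [0.4282, -0.2568, 0.12]
tcp_rot: [-179.5, -0.7, 149.2]
wrist_force: [-0.3, -0.2, -1.3]
opening: 0.0357
t 14.0 pos [ 0.4282 -0.2568  0.12  ] rpy [-179.5   -0.7  149.2] q [-31.  -2.  -9.  83.  -0.   0.] F [-0.3 -0.2 -1.3] op 0.0357
shift cm [-0.14  0.24  0.2 ] turn [-0.008 -0.013  0.004]
```

```bash
python3 -m pendant '[[[0,0,0,0,0,0,35],[0,0,0,0,0,0,35],[0,0,0,0,0,0,35],[0,0,0,0,0,0,35],[0,0,0,0,0,0,35]]]'
python3 - <<'E'
from h import *
a=bot.camera('top');b=bot.camera('scene')
save('end',np.hstack([cv2.resize(a[110:270,330:490],(400,400)),cv2.resize(b[40:220,60:240],(400,400))]))
for c in('top','scene'):
  print(c,'plate',[(np.round(onz(c,m['uv'],.024),3),round(m['confidence'],2)) for m in bot.mark_of(c,'plate')])
  print(c,'egg',[(np.round(m['uv']),np.round(onz(c,m['uv'],.125),3),round(m['confidence'],2)) for m in bot.mark_of(c,'blue_egg_mid')])
  print(c,'tips',[(np.round(onz(c,m['uv'],.127),3),round(m['confidence'],2)) for m in bot.mark_of(c,'tongs_tips')])
  for n,z in dict(cream_egg_mid=.03,brown_egg_mid=.03,lens_mid=.005).items(): print(c,n,[np.round(onz(c,m['uv'],z)[:2],3) for m in bot.mark_of(c,n)[:1]])
# plate centre from page corners read in the first top crop
print('corners',np.mean([onz('top',(60+u/2,50+v/2),.024) for u,v in((590,225),(708,243),(690,415),(563,392))],0))
E
```

```text
time: 14.42
ee_pos: [0.4276, -0.2564, 0.12]
tcp_rot: [-179.5, -0.8, 149.5]
wrist_force: [0.6, 0.1, -1.1]
opening: 0.0357
top plate [(array([ 0.512, -0.302,  0.024]), 0.85)]
top egg [(array([100., 129.]), array([0.669, 0.334, 0.125]), 0.64), (array([120., 154.]), array([0.613, 0.287, 0.125]), 0.61), (array([395., 201.]), array([ 0.519, -0.312,  0.125]), 0.57)]
top tips [(array([ 0.521, -0.313,  0.127]), 0.79), (array([0.797, 0.156, 0.127]), 0.58)]
top cream_egg_mid [array([0.565, 0.367])]
top brown_egg_mid [array([0.615, 0.099])]
top lens_mid [array([ 0.724, -0.068])]
scene plate [(array([ 0.512, -0.31 ,  0.024]), 0.82)]
scene egg [(array([150., 120.]), array([ 0.515, -0.318,  0.125]), 0.6), (array([358., 281.]), array([0.726, 0.335, 0.125]), 0.6), (array([368., 312.]), array([0.775, 0.369, 0.125]), 0.54), (array([179., 238.]), array([0.804, 0.01 , 0.125]), 0.31)]
scene tips [(array([ 0.528, -0.297,  0.127]), 0.57)]
scene cream_egg_mid [array([0.567, 0.356])]
scene brown_egg_mid [array([0.607, 0.099])]
scene lens_mid [array([ 0.725, -0.072])]
corners [ 0.51382348 -0.31113853  0.024     ]
```

View pics/end.png

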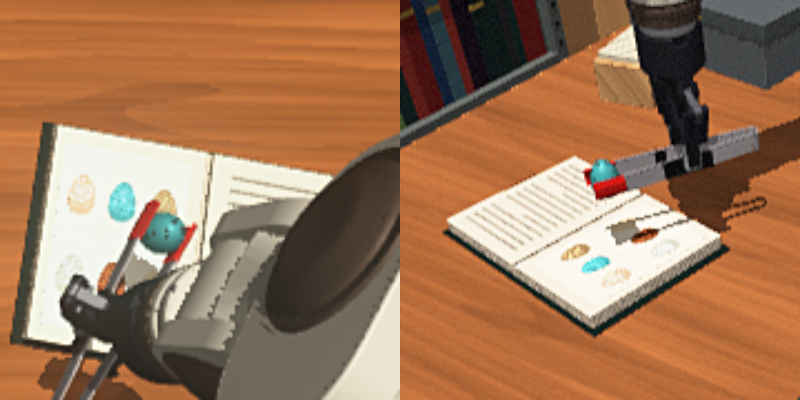

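The egg is held at about (0.517, -0.315, 0.125) and the plate is at (0.513, -0.308). It is within 1 cm and still, so I hand in.

```bash
python3 -c "
from workcell import bot
print(bot.job_done()); print(bot.get_obs()['opening'])"
```

```text
the job is handed in; nothing more can be done
None
the job is handed in; nothing more can be done
```

I picked up the steel tongs by the sleeves and lifted the larger blue egg off its brass stand with a 24 N grip (36 mm over the sleeves). I then handed in the job at about 14.6 s of the 48 s, with the egg held over the colour plate.

**Final position:** My last checks put the egg at about (0.517, -0.315) m, 0.125 m above the desk (about 10 cm above the page). The plate middle measured (0.513, -0.308) m, so the egg was about 8 mm off sideways. The TCP moved under 1 mm over the last 0.4 s before hand-in.

**Bystanders:** The cream egg, brown egg and lens came out within about 1 cm of their first measured positions, which is the spread of the networks' marks. I saw none of them move in the pictures.

**Disagreements between checks:**
- The two cameras differed by 4 to 6 mm on the blue egg's starting place.
- The plate marks scattered by up to 25 mm, so I also checked the plate middle against the page corners, which agreed with the final value to about 3 mm.
- The scene camera's last mark for the tongs' tips was about 2 cm off the egg. The picture and the other marks did not support it.

The hand-in reports no verdict, so I have no confirmation of the result.

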